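# Load the spice grinder and hold its lid on pulse

## Robot

A 6-joint arm with a two-finger parallel gripper is mounted at the origin on a cart in front of the work surface, level with it; the furniture and walls round the work are solid. World frame = base frame: x ahead of the robot, y to its left, z up, the work surface at z = 0. Lengths are in m, angles in rad, forces in N, time in s.
With the tool pointing down it reaches from about 0.4 to 0.925 m from the base axis. Payload 12.5 kg.
Tool frame: the origin (TCP) lies on the centre line of the jaws, within the pads' length; the fingertips stand 11 mm ahead of it and the grasp point (between the pads) lies 8 mm behind it; z points along the fingers, y is the line along which they close (so a half turn about z gives the same grasp; the last joint's range is limited). The gripper opens to 95 mm and grips with 3 to 60 N. Pads are 20 mm wide; open, the fingers measure 119 mm over their backs; the gripper's body (75 mm by 180 mm) begins 59 mm behind the grasp point.
Start: joints at [1.085, 0.491, 1.559, -0, 1.092, -0.106], TCP at [0.232, 0.58, 0.226] pointing down, gripper open.
Joint ranges: [-3.1, 3.1], [-0.84, 2.19], [0.05, 2.79], [-1.13, 4.28], [0.06, 2.93], [-2.69, 2.69]. Speed limits (rad/s): [2.22, 2.22, 2.79, 3.14, 3.14, 3.14].

## Interface

Orientations are given as a rotation vector (axis times angle).
In Python, from plant import observe, grab_frame, camera_info, order, recognise, trace gives the robot as it stands.
- The arm moves only by the tool move_arm, never from a script. Its argument "moves" is text: rows parted by semicolons, each of 6 numbers parted by spaces: the shift along the tool's x, y, z in m, then the turn, a rotation vector about the tool's x, y, z in degrees. A call has 1 to 5 rows; each row shifts and turns the commanded pose from where the row before left it, along the tool's axes as they then stand; what a row does not reach is not made up. A row lasts 1/8 s, in which the tool goes at most 62.5 mm and 10.7 degrees, less where a joint would pass 70% of its speed; a pose out of reach is approached as far as the arm can. A call is refused whole if a number of a shift passes 0.0625 or a number of a turn 10.7, either way. A call with a gripper value outside its range is refused whole. "jaw" is the closure, from 0 (fully open) to 1 (shut), set as the call begins (left out, the last holds). The fingers move at their own pace and stop on an object; "squeeze" is the grip in N (left out, the last holds). Time passes only in rows, so rows that do not move let the fingers close. It gives the time, the measured TCP pose, the force, the opening and the grip force at its end, in the units of the state.
- observe(): the state, without advancing time (a new reading comes with each control period).
- grab_frame(name): name is "scene" or "side" or "wrist"; returns (picture, depth): 400x640x3 uint8, red, green, blue; 400x640 float32, m along the optical axis (not along the pixel's ray), 0 where there is no reading.
- camera_info(name): a dict with "intrinsics" (3x3 intrinsics, pixels), "cam_to_world" (4x4, takes a point from camera to world coordinates); the wrist camera has in their place "hand_eye" (4x4, takes a point from camera to tool coordinates, whose origin is the TCP and whose axes are the flange's). Camera axes: x right, y up, looking along -z (the intrinsics and any distortion apply to the point x, -y, -z); pixel columns grow to the right and rows downward; lengths in m; the calibration is good to about 2 mm. A picture is of the moment at which its call begins: read the wrist's pose just before it. camera_info takes no time and is no camera call.
- order.job_done(): hands the job in; it is judged then, once.
Trained networks look in the newest picture that a camera, given by its name, has taken for a name from the list of things; names that differ only in an ending like _2 or _b are one class to them, and where a whole thing is asked for, a point or a joint stands for the part that bears it (a point fixed in the world has none). Each returns a list of dicts, best first, with "score" (0 to 1); they miss things now and then, are a little off and sometimes report something else, mostly with a low value. They report only what shows in the picture. A call takes as long as a camera call. They do not tell look-alikes from the thing itself.
- recognise(camera, name): "position" ([column, row] in pixels, amid what is visible of it).
- trace(camera, name): "pixels" (400x640 bool, what is visible of it) and "position" ([column, row] in pixels, amid what is visible of it).
The state is a dict: "clock": time; "joint_positions": joint angles; "dq": joint speeds; "effort": joint torques, N m; "tcp_pos": TCP position; "ee_rot": TCP orientation; "wrist_force": force on the tool from outside, world axes, zero at the start; "torque": the same for the moment, N m; "gripper_width": finger opening in m; "finger_force": force on a finger pad.
Only numpy, scipy, OpenCV 4.12 (cv2) and the standard library are available. Lean on these libraries where they do the work, as an engineer would, in place of code of your own. Each camera call takes 0.05 s, during which the arm holds its last target. There are 200 camera calls.

## Task

Get the spice grinder on the worktop pulsing: first set the steel grinding core foot down in the square pocket of the grinder, fully home and level, and let go of it; then put the lid over it so that its two pins drop through the slots of the collar until the lid sits fully down. Twist the lid clockwise, seen from above, against its spring until its bar grip points at the two round studs, half way to the lock, and finish while still gripping it there: do not let go, and never turn it on to the click of the lock at the square blocks. Leave the other things on the worktop where they are.

Things in the scene. Friction and masses are not known exactly. Their poses are not given: they have to be found in the camera images.
- grinder: Spice grinder, fixed: white box 110 x 110 mm with a flat deck 50 mm up, a steel collar on it. Origin: centre of the underside; z up, x and y along its sides. In the middle of the deck a square pocket 37 x 37 mm with chamfered mouth, 12 mm deep (floor 38 mm above the origin), sides along x and y.
- collar (a point): Centre of the collar, at deck height. Collar: inner radius 38, outer 42, 16.5 mm high, with a lip of inner radius 32.5 mm at 11.5 to 16.5 mm. Two slots 14 mm wide cut the lip at the grinder's +x and -x. From there a lid pin can run under the lip only clockwise (seen from above): studs at 45 degrees, lock's click from about 55 on, stop at 82.
- pulse_mark: Two round steel studs (8 mm wide, 6 mm high) on the deck outside the collar, opposite one another, 50 mm from the axis. Fixed to the grinder. Origin on the axis at deck height; its x axis runs through both studs, 45 degrees clockwise of the grinder's x. (Square blocks at 80 degrees mark the lock.)
- switch_ring (a joint): Sprung ring under the lip that the lid's pins push round, rad: 0 at rest, grows clockwise. A centred lid takes it along after about 0.1 rad of its own turn: about 0.69 with the bar at the studs; locked from 1.15. The spring (0.06 N m at 0, 0.11 at the studs) turns ring and lid back when let go.
- core: Grinding core, loose, about 150 g, steel, 60 mm tall, standing upright. Origin: centre of the underside, z up. Square foot 34 x 34 mm, 14 mm high, tapered below; round flare to 26 mm; above it a square stem 18 x 18 mm to grip, faces parallel to the foot's (x and y). Fits the pocket at any quarter turn; seated, its origin is 38 mm above the grinder's.
- lid: Lid, loose, about 140 g: white hollow cylinder, 60 mm outside, 52 inside, top at 56 mm, standing upright. Origin: centre of the lower rim, z up. On top a bar grip 52 mm long (x), 12 thick (y), 56 to 84 mm up. Pins 8 mm thick at +x and -x reach 36 mm from the axis, 6 mm above the rim. Either way round fits; fully down its origin is 50 mm above the grinder's.
- sardine_tin: Loose bystander: flat oblong tin, 63 x 105 x 25 mm; origin under its middle.
- spice_a: Loose bystander: spice jar with a screw cap, 45 mm wide, 106 mm high, behind the grinder; origin under its middle.
- salt_shaker: Loose bystander: salt shaker, 44 mm wide, 90 mm high; origin under its middle.
- tomato_puree_tin: Loose bystander: small round tin, 57 mm wide, 72 mm high; origin under its middle.
There are look-alikes about, which are no part of the job. Leave any purple look-alike of the lid alone.

How it is judged:
By the outcome, as a careful person would: the job done as asked, in the order asked, and still so for the second after the job is handed in, while the arm keeps its last pose, push and grip.
It also fails if it takes over 51 s, if anything falls off the work surface, if the arm or the gripper's body presses on something with over 40 N, if the wrist force passes 120 N, or if a joint passes its speed limit or range.

## Working session

There is one attempt and no reset: what is moved stays moved. The work goes in short steps, Python scripts to look and compute and a tool call to move; the robot and the scene stay as the last step left them, time stands still between calls to the robot, and variables do not carry over. Pictures are saved under pics/ and viewed, at most 10 in all, crops included, and the job is handed in when it is done.

Besides the shell and the picture viewer there is one more tool, called after "Emit:" as name(argument=value, ...), one argument or row to a line, values as JSON. move_arm: Moves the arm, as the interface text tells. Its arguments: {"type":"object","properties":{"moves":{"type":"string"},"jaw":{"type":"number"},"squeeze":{"type":"number"}},"required":["moves"]}

```bash
mkdir -p pics; ls; cat > h.py <<'E'
import numpy as np, cv2
from plant import observe, grab_frame, camera_info, order, recognise, trace
from scipy.spatial.transform import Rotation as R
def pose():
    s=observe(); T=np.eye(4); T[:3,:3]=R.from_rotvec(s['ee_rot']).as_matrix(); T[:3,3]=s['tcp_pos']; return T,s
def frame(n):
    T,_=pose(); im,d=grab_frame(n); ci=camera_info(n)
    C=np.array(ci['cam_to_world']) if 'cam_to_world' in ci else T@np.array(ci['hand_eye'])
    return im,d,np.array(ci['intrinsics']),C
def cloud(d,K,C):
    v,u=np.mgrid[0:d.shape[0],0:d.shape[1]]
    P=np.stack([(u-K[0,2])/K[0,0]*d,-(v-K[1,2])/K[1,1]*d,-d],-1)
    W=P@C[:3,:3].T+C[:3,3]; W[d<=0]=np.nan; return W
def save(im,n): cv2.imwrite('pics/'+n,im[...,::-1])
E
python3 - <<'E'
from h import *
print(observe())
for c in ['scene','side','wrist']:
    im,d,K,C=frame(c); save(im,c+'0.png'); W=cloud(d,K,C); ci=camera_info(c); print(c,[k for k in ci],C[:3,3].round(3))
    np.savez(c+'0.npz',im=im,W=W)
    for n in ['grinder','core','lid','pulse_mark']:
        for r in trace(c,n)[:4]:
            m=r['pixels']; w=W[m]; w=w[~np.isnan(w[:,0])]
            print(n,round(r['score'],2),np.round(r['position']),m.sum(), np.median(w,0).round(3) if len(w) else '', w[:,2].max().round(3) if len(w) else '')
E
```

```text
pics
{'clock': 0.0, 'joint_positions': array([ 1.08541487e+00,  4.91535582e-01,  1.55944384e+00, -4.50648775e-06,
        1.09167879e+00, -1.05615091e-01]), 'dq': array([-0.00066623, -0.00097192,  0.00053606,  0.00016778, -0.00074909,
       -0.00083592]), 'effort': array([ 2.34431551e-03, -6.12640572e+01, -2.58185953e+01,  6.94805779e-02,
        4.81003826e-02, -1.09304253e-04]), 'tcp_pos': array([0.23157304, 0.5802745 , 0.22507856]), 'ee_rot': array([-5.92896195e-01, -3.08482582e+00,  1.60290626e-03]), 'wrist_force': array([-0.03654107, -0.14194696, -0.19311045]), 'torque': array([ 0.06579794, -0.00865859, -0.02685809]), 'finger_force': 0.0, 'gripper_width': 0.09518050949930959}
scene ['intrinsics', 'cam_to_world'] [ 0.016 -0.847  0.612]
grinder 0.77 [322. 206.] 1605 [ 0.521 -0.041  0.047] 0.069
core 0.52 [357. 257.] 231 [ 0.483 -0.265  0.038] 0.061
lid 0.93 [276. 224.] 838 [ 0.362 -0.082  0.049] 0.085
side ['intrinsics', 'cam_to_world'] [ 0.172 -0.864  0.551]
grinder 0.9 [311. 210.] 2228 [ 0.527 -0.046  0.047] 0.067
lid 0.9 [252. 239.] 1135 [ 0.368 -0.085  0.049] 0.084
lid 0.81 [252. 170.] 722 [0.469 0.214 0.045] 0.084
lid 0.73 [311. 212.] 2314 [ 0.528 -0.046  0.047] 0.067
wrist ['intrinsics', 'hand_eye'] [0.165 0.608 0.384]
```

View pics/scene0.png

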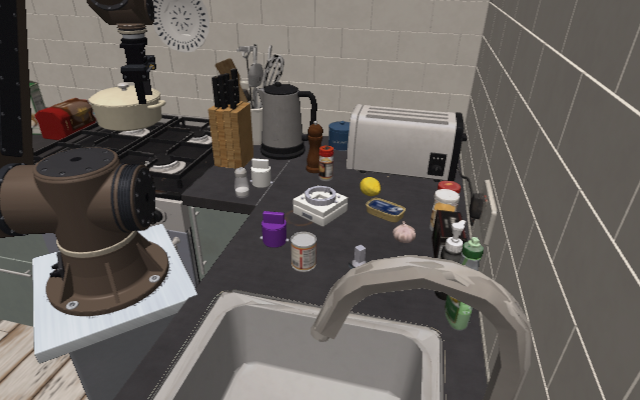

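View pics/side0.png

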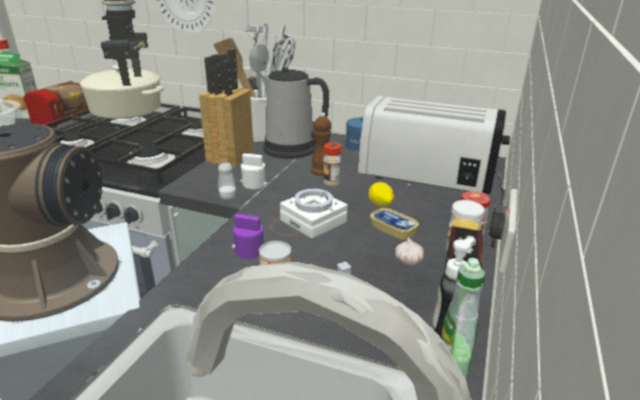

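The scene view shows these candidates:
- **Lid:** white one at (260,173) and purple look-alike at (274,230). I choose the white one.
- **Core:** the steel piece at (358,257).
- **Grinder:** the white box at (320,205).
- **Bystanders:** tomato tin at (303,252), salt shaker at (242,181), spice jar at (326,162) and sardine tin at (386,210).

I'll check the choice in one close crop.

```bash
python3 - <<'E'
from h import *
S=np.load('scene0.npz'); im,W=S['im'],S['W']
a=cv2.resize(im[140:215,225:305],None,fx=5,fy=5,interpolation=2); b=cv2.resize(im[225:300,330:410],None,fx=5,fy=5,interpolation=2)
save(np.hstack([a,b]),'crop.png')
ci=camera_info('wrist'); print(np.round(ci['hand_eye'],3),np.round(ci['intrinsics']))
for lo,hi,nm in [((.42,.17),(.53,.27),'lid'),((.44,-.31),(.54,-.21),'core')]:
    m=(W[...,0]>lo[0])&(W[...,0]<hi[0])&(W[...,1]>lo[1])&(W[...,1]<hi[1])&(W[...,2]>.01)
    w=W[m]; print(nm,m.sum(),w.min(0).round(3),w.max(0).round(3)); t=w[w[:,2]>w[:,2].max()-.012]; print(t.mean(0).round(3),len(t))
# height map corridor
V=np.concatenate([W.reshape(-1,3),np.load('side0.npz')['W'].reshape(-1,3)]); V=V[~np.isnan(V[:,0])]
for y in np.arange(.6,-.4,-.1):
    print(round(y,1),[ (round(float(q[:,2].max()),2) if len(q:=V[(abs(V[:,1]-y)<.05)&(abs(V[:,0]-x)<.05)]) else None) for x in np.arange(.2,.9,.1)])
E
```

```text
[[ 0.001  0.966  0.257  0.072]
 [ 1.    -0.    -0.001  0.   ]
 [-0.     0.257 -0.966 -0.159]
 [ 0.     0.     0.     1.   ]] [[326.   0. 320.]
 [  0. 326. 196.]
 [  0.   0.   1.]]
lid 469 [0.44  0.199 0.01 ] [0.5   0.25  0.085]
[0.469 0.23  0.08 ] 71
core 235 [ 0.471 -0.273  0.01 ] [ 0.505 -0.247  0.061]
[ 0.488 -0.262  0.057] 75
0.6 [0.48, 0.5, 0.04, 0.31, 0.34, 0.49, 0.49]
0.5 [0.51, 0.51, 0.2, 0.32, 0.32, 0.33, 0.49]
0.4 [0.52, 0.04, 0.3, 0.31, 0.31, 0.25, 0.09]
0.3 [0.04, 0.04, 0.01, 0.08, 0.02, 0.22, 0.19]
0.2 [-0.0, 0.0, 0.09, 0.09, 0.15, 0.17, 0.19]
0.1 [-0.0, -0.0, 0.0, 0.0, 0.1, 0.11, 0.19]
0.0 [0.0, 0.06, 0.08, 0.07, 0.07, 0.06, 0.06]
-0.1 [0.0, 0.08, 0.08, 0.07, 0.07, 0.03, 0.0]
-0.2 [0.01, 0.01, 0.07, 0.02, 0.05, 0.1, 0.11]
-0.3 [0.01, 0.01, 0.01, 0.06, 0.09, 0.17, 0.55]
```

View pics/crop.png

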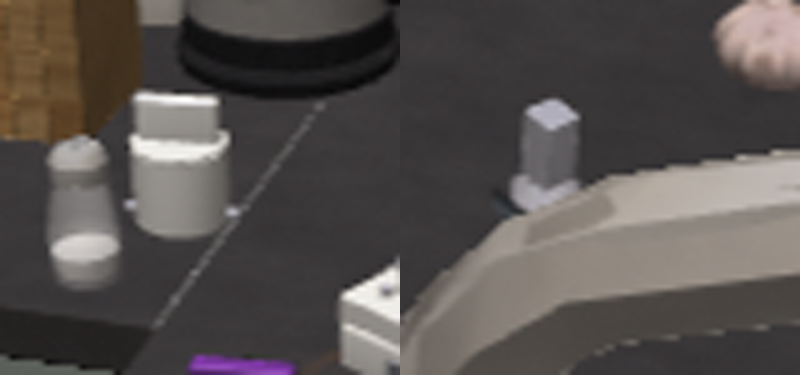

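The crop confirms the white lid, with its bar and two pins, and the steel core with its square stem. Next I lift clear and travel, looking at the lid on the way.

Emit:
move_arm(
  moves="0 0 -0.055 0 0 0; 0 0 -0.055 0 0 0; 0 0 -0.055 0 0 0; -0.044 -0.0336 0 0 0 0; -0.044 -0.0336 0 0 0 0",
)

```text
clock: 1.38
tcp_pos: [0.2888, 0.4844, 0.391]
ee_rot: [0.591, 3.085, 0.001]
wrist_force: [1.0, 0.2, 0.3]
gripper_width: 0.0949
finger_force: 0.0
```

Emit:
move_arm(
  moves="-0.044 -0.0336 0 0 0 0; -0.044 -0.0336 0 0 0 0; -0.044 -0.0336 0 0 0 0; -0.044 -0.0336 0 0 0 0; -0.044 -0.0336 0 0 0 0",
)

```text
clock: 2.0
tcp_pos: [0.4311, 0.2462, 0.3909]
ee_rot: [0.593, 3.085, 0.001]
wrist_force: [0.3, 0.4, 0.4]
gripper_width: 0.095
finger_force: 0.0
```

```bash
python3 - <<'E'
from h import *
S=np.load('scene0.npz'); W=S['W']
print('faucet',[W[r,c].round(3) for r,c in [(330,330),(275,390),(290,350),(262,430),(300,500)]])
im,d,K,C=frame('wrist'); save(im,'w1.png'); np.savez('w1.npz',im=im,W=cloud(d,K,C)); T,s=pose(); print(s['clock'],s['tcp_pos'],s['ee_rot'])
E
```

```text
faucet [array([ 0.197, -0.581,  0.263]), array([ 0.236, -0.621,  0.353]), array([ 0.209, -0.597,  0.327]), array([ 0.267, -0.64 ,  0.369]), array([ 0.309, -0.691,  0.343])]
2.05 [0.43370878 0.24209483 0.3906918 ] [ 5.96353900e-01  3.08284156e+00 -2.29825141e-03]
```

View pics/w1.png

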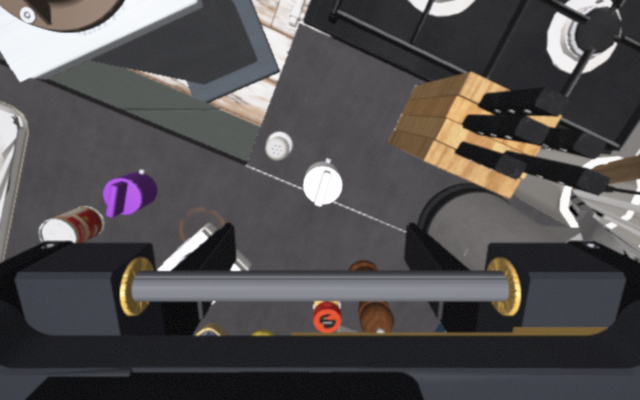

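Wrist view: white lid at (322,184) with its bar and pins visible, purple one at (130,193), grinder half hidden at (195,250). Next I go to where the core and grinder both show.

Emit:
move_arm(
  moves="-0.0316 -0.0449 0.005 0 0 0; -0.0316 -0.0449 0.005 0 0 0; -0.0316 -0.0449 0.005 0 0 0; -0.0316 -0.0449 0.005 0 0 0; -0.0316 -0.0449 0.005 0 0 0",
)

```text
clock: 2.68
tcp_pos: [0.4942, -0.021, 0.3657]
ee_rot: [0.593, 3.084, 0.0]
wrist_force: [0.8, 1.1, -0.2]
gripper_width: 0.0948
finger_force: 0.0
```

Emit:
move_arm(
  moves="-0.0316 -0.0449 0.005 0 0 0; -0.0316 -0.0449 0.005 0 0 0; -0.0316 -0.0449 0.005 0 0 0; -0.0316 -0.0449 0.005 0 0 0; -0.0316 -0.0449 0.005 0 0 0",
)

```text
clock: 3.3
tcp_pos: [0.5578, -0.2881, 0.3405]
ee_rot: [0.593, 3.085, 0.0]
wrist_force: [1.2, 0.7, 0.4]
gripper_width: 0.0952
finger_force: 0.0
```

```bash
python3 - <<'E'
from h import *
frame('scene') # settle 0.05
im,d,K,C=frame('wrist'); save(im,'w2.png'); W=cloud(d,K,C); np.savez('w2.npz',im=im,W=W); T,s=pose(); print(s['clock'],s['tcp_pos'],s['ee_rot'])
for n in ['core','grinder','pulse_mark']:
    for r in trace('wrist',n)[:3]:
        m=r['pixels']; w=W[m]; w=w[~np.isnan(w[:,0])]; print(n,round(r['score'],2),np.round(r['position']),m.sum(),np.median(w,0).round(3),w[:,2].max().round(3))
E
```

```text
3.4 [ 0.55770305 -0.29060029  0.33870074] [-5.98168809e-01 -3.08235707e+00 -1.26474405e-04]
core 0.59 [325. 106.] 405 [ 0.49  -0.259  0.025] 0.062
grinder 0.88 [511.  67.] 9032 [ 0.534 -0.017  0.049] 0.069
pulse_mark 0.58 [525.  23.] 61 [0.494 0.007 0.055] 0.057
```

View pics/w2.png

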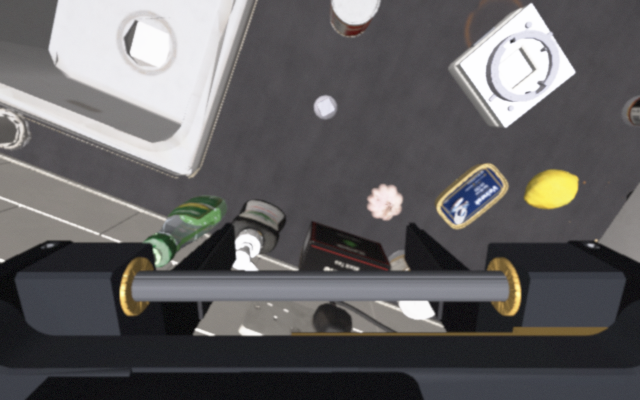

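Core at (325,106), grinder at (515,67) with its pocket and a stud at (528,25), tomato tin at (355,15), sardine tin at (473,195).

```bash
python3 - <<'E'
from h import *
S=np.load('w2.npz'); W=S['W']; im=S['im']
def rect(m,sc=1000):
    w=W[m]; return cv2.minAreaRect((w[:,:2]*sc).astype(np.float32))
x,y,z=W[...,0],W[...,1],W[...,2]
near=(np.hypot(x-.487,y+.261)<.03)
t=near&(z>.054)&(z<.066); print('stem top',t.sum(),rect(t),np.median(z[t]),W[t].mean(0))
g=(np.hypot(x-.525,y+.03)<.1)&(z>.044)&(z<.056)
print('deck',g.sum(),rect(g),np.median(z[g]),'hulltop mean',W[g].mean(0))
c=(np.hypot(x-.525,y+.03)<.1)&(z>.06)&(z<.075)
w=W[c]; print('lip',c.sum(),cv2.fitEllipse((w[:,:2]*1000).astype(np.float32)),cv2.minEnclosingCircle((w[:,:2]*1000).astype(np.float32)))
pk=(np.hypot(x-.525,y+.03)<.032)&(z<.043); print('pocket',pk.sum(),rect(pk),np.median(z[pk]))
for r in np.arange(.03,.15,.02):
    q=W[(np.hypot(x-.487,y+.261)>=r)&(np.hypot(x-.487,y+.261)<r+.02)&(z>.02)]
    if len(q): i=q[:,2].argmax(); print(r,q[i].round(3))
# lid from w1
S=np.load('w1.npz'); W=S['W']; x,y,z=W[...,0],W[...,1],W[...,2]
t=(np.hypot(x-.469,y-.22)<.06)&(z>.073)&(z<.092); print('bar',t.sum(),rect(t),np.median(z[t]))
t=(np.hypot(x-.469,y-.22)<.06)&(z>.05)&(z<.062); print('lidtop',t.sum(),cv2.minEnclosingCircle((W[t][:,:2]*1000).astype(np.float32)))
E
```

```text
stem top 197 ((490.8721618652344, -258.8298034667969), (17.568073272705078, 17.92422103881836), 3.7264294624328613) 0.05915803880742493 [ 0.49081795 -0.25883309  0.05925287]
deck 4705 ((537.60498046875, -11.559822082519531), (106.63434600830078, 108.01200866699219), 19.328413009643555) 0.04944594378291245 hulltop mean [ 0.53508312 -0.0149138   0.04955156]
lip 1759 ((537.5301513671875, -12.941659927368164), (75.82856750488281, 76.92234802246094), 114.77804565429688) ((537.876953125, -11.85970401763916), 42.94337844848633)
pocket 462 ((535.9039916992188, -9.91128158569336), (29.9242000579834, 33.01969528198242), 19.297744750976562) 0.03749679526546512
0.03 [ 0.534 -0.272  0.424]
0.05 [ 0.529 -0.291  0.455]
0.07 [ 0.517 -0.326  0.454]
0.09000000000000001 [ 0.503 -0.351  0.431]
0.11000000000000001 [ 0.414 -0.168  0.073]
0.13 [ 0.405 -0.159  0.073]
bar 289 ((471.5535888671875, 234.30160522460938), (12.048669815063477, 51.697669982910156), 51.329708099365234) 0.08277734747469478
lidtop 831 ((471.5802917480469, 234.25982666015625), 29.870004653930664)
```

Emit:
move_arm(
  moves="0.037 0.0023 0.036 0 0 0; 0.037 0.0023 0.036 0 0 0; 0 0 0.036 0 0 -8.6; 0 0 0.036 0 0 -8.6; 0 0 0.036 0 0 -8.5",
  jaw=0.45,
)

```text
clock: 4.18
tcp_pos: [0.4907, -0.2532, 0.1606]
ee_rot: [-0.118, 3.138, -0.001]
wrist_force: [-0.2, -1.1, -0.3]
gripper_width: 0.0541
finger_force: 0.0
```

```bash
cat >> h.py <<'E'
def near(cx,cy,r,z0,z1,cam='wrist',name=None):
    frame('scene'); im,d,K,C=frame(cam); W=cloud(d,K,C)
    if name: save(im,name)
    x,y,z=W[...,0],W[...,1],W[...,2]; m=(np.hypot(x-cx,y-cy)<r)&(z>z0)&(z<z1)
    T,s=pose(); yx=np.degrees(np.arctan2(T[1,1],T[0,1]))
    print('t',s['clock'],'tcp',s['tcp_pos'].round(4),'toolY deg',yx.round(2),'tilt',np.degrees(T[:2,2]).round(2),'F',s['wrist_force'].round(1))
    if m.sum()>5: print(m.sum(),cv2.minAreaRect((W[m][:,:2]*1000).astype(np.float32)),W[m].mean(0).round(4))
    return im,W,T
E
python3 - <<'E'
from h import *
near(.4908,-.2588,.03,.052,.068)
E
```

```text
t 4.275 tcp [ 0.4895 -0.2526  0.1585] toolY deg 94.12 tilt [-0.21  0.16] F [0.1 0.2 0.4]
499 ((490.5804443359375, -259.13995361328125), (17.997333526611328, 17.320180892944336), 4.636566638946533) [ 0.4898 -0.259   0.059 ]
```

Emit:
move_arm(
  moves="-0.0005 -0.0066 0.03 0 0 0; 0 0 0.045 0 0 0; 0 0 0.03 0 0 0; 0 0 0.0135 0 0 0; 0 0 0 0 0 0",
)

```text
clock: 4.9
tcp_pos: [0.4919, -0.2609, 0.0428]
ee_rot: [-0.106, 3.139, -0.0]
wrist_force: [-0.1, 0.1, 0.0]
gripper_width: 0.0527
finger_force: 0.0
```

Emit:
move_arm(
  moves="0 0 0 0 0 0; 0 0 0 0 0 0; 0 0 0 0 0 0",
  jaw=1,
  squeeze=30,
)

```text
clock: 5.28
tcp_pos: [0.4917, -0.2613, 0.0428]
ee_rot: [-0.108, 3.139, -0.001]
wrist_force: [0.0, 0.2, 0.1]
gripper_width: 0.0277
finger_force: 0.0
```

Emit:
move_arm(
  moves="0 0 0 0 0 0; 0 0 0 0 0 0; 0 0 0 0 0 0",
)

```text
clock: 5.65
tcp_pos: [0.4916, -0.2611, 0.0424]
ee_rot: [-0.108, 3.14, -0.0]
wrist_force: [-1.0, 0.8, 5.5]
gripper_width: 0.0178
finger_force: 30.0
```

Emit:
move_arm(
  moves="0 0 -0.04 0 0 0; 0 0 -0.05 0 0 0; 0 0 -0.03 0 0 0; 0 0 0 0 0 0",
)

```text
clock: 6.15
tcp_pos: [0.4921, -0.2615, 0.1639]
ee_rot: [-0.108, 3.137, -0.003]
wrist_force: [0.1, 0.5, -2.4]
gripper_width: 0.0176
finger_force: 30.0
```

```bash
python3 - <<'E'
from h import *
im,W,T=near(.4908,-.2588,.03,.15,.2,name='w3.png'); print(observe()['gripper_width'],observe()['finger_force'])
P=T[:3,3]; x,y,z=W[...,0],W[...,1],W[...,2]
L=(W-P)@T[:3,:3]; m=(abs(L[...,0])<.03)&(abs(L[...,1])<.022)&(L[...,2]>-.03)&(L[...,2]<.06)
q=L[m]; print('local pts',len(q)); 
for a in np.arange(-.03,.06,.01):
    k=q[(q[:,2]>=a)&(q[:,2]<a+.01)]; 
    if len(k): print(round(a,3),len(k),k.min(0).round(4),k.max(0).round(4))
E
```

```text
t 6.25 tcp [ 0.4911 -0.2609  0.1613] toolY deg 93.94 tilt [-0.04  0.03] F [-0.3 -0.3 -2.4]
2852 ((489.9811096191406, -260.87542724609375), (22.467988967895508, 33.56708908081055), 3.999472141265869) [ 0.483  -0.2614  0.1759]
0.01819171599017976 29.999706745147705
local pts 3619
-0.03 350 [ 0.0012 -0.0162 -0.0299] [ 0.0124  0.0163 -0.02  ]
-0.02 1350 [-0.0026 -0.0167 -0.02  ] [ 0.0122  0.0169 -0.01  ]
-0.01 478 [ 0.0078 -0.0163 -0.0099] [ 0.0121  0.0163 -0.    ]
0.0 344 [ 0.0079 -0.0134  0.    ] [0.0121 0.0139 0.0099]
0.01 344 [ 0.0071 -0.0129  0.01  ] [0.0138 0.0135 0.02  ]
0.02 532 [ 0.0027 -0.0166  0.02  ] [0.0176 0.0166 0.03  ]
0.03 221 [ 0.0167 -0.0169  0.03  ] [0.0175 0.0168 0.039 ]
```

View pics/w3.png

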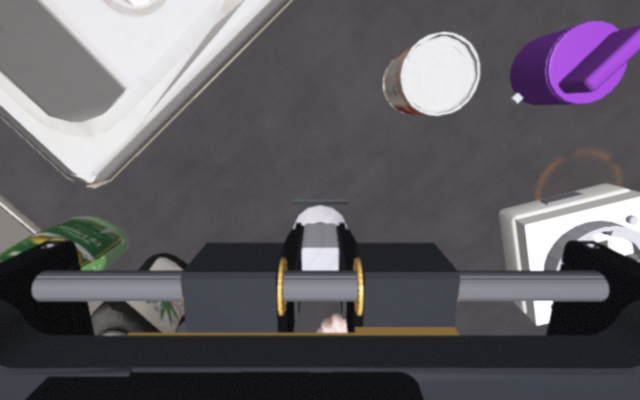

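The core is held square in the jaws (320,240), with the grinder at right (600,250). I carry it over the grinder and look again from near.

Emit:
move_arm(
  moves="-0.0127 0.0491 0 0 0 0; -0.0127 0.0491 0 0 0 0; -0.0127 0.0491 0 0 0 0; -0.0127 0.0491 0 0 0 0; -0.0127 0.0491 0 0 0 0",
)

```text
clock: 6.88
tcp_pos: [0.5375, -0.0102, 0.1604]
ee_rot: [0.108, -3.137, -0.001]
wrist_force: [0.2, -0.5, -1.2]
gripper_width: 0.0178
finger_force: 30.0
```

Emit:
move_arm(
  moves="0 0 0 0 0 -7.7; 0 0 0 0 0 -7.7; 0 0 0 0 0 0",
)

```text
clock: 7.25
tcp_pos: [0.5375, -0.0116, 0.1606]
ee_rot: [0.526, -3.095, -0.001]
wrist_force: [-1.1, 0.2, -1.7]
gripper_width: 0.0174
finger_force: 30.0
```

```bash
cat >> h.py <<'E'
from scipy.optimize import least_squares
def circ(P):
    f=lambda p:np.hypot(P[:,0]-p[0],P[:,1]-p[1])-p[2]
    r=least_squares(f,[P[:,0].mean(),P[:,1].mean(),.04],loss='soft_l1',f_scale=.001); return r.x.round(4)
E
python3 - <<'E'
from h import *
im,W,T=near(.5376,-.0117,.09,.045,.0535,name='w4.png'); np.savez('w4.npz',im=im,W=W)
x,y,z=W[...,0],W[...,1],W[...,2]
r=np.hypot(x-.5376,y+.0117)
lip=(r<.05)&(z>.062)&(z<.07); th=np.degrees(np.arctan2(y+.0117,x-.5376))
out=[];inn=[]
for a in range(-180,180,4):
    k=lip&(abs(th-a)<2)
    if k.sum()>8: out.append(W[k][r[k].argmax(),:2]); inn.append(W[k][r[k].argmin(),:2]); print(a,k.sum(),r[k].min().round(4),r[k].max().round(4),end=' | ')
print('\nouter',circ(np.array(out)),'inner',circ(np.array(inn)))
st=(r>.045)&(r<.056)&(z>.0535)&(z<.06)
print('studs/blocks', np.unique((th[st]//6*6).astype(int),return_counts=True))
E
```

```text
t 7.35 tcp [ 0.5377 -0.0119  0.1611] toolY deg 109.15 tilt [-0.09  0.02] F [-0.1  0.2 -1.8]
7276 ((532.453369140625, -13.672088623046875), (94.15275573730469, 106.66496276855469), 19.17606544494629) [ 0.521  -0.0179  0.0494]
-180 20 0.0322 0.0413 | -176 43 0.0324 0.0418 | -172 30 0.0325 0.0415 | -168 21 0.0378 0.0415 | -164 18 0.0377 0.0416 | -160 21 0.0376 0.0415 | -156 19 0.0378 0.0416 | -152 20 0.0379 0.0415 | -148 38 0.0324 0.0417 | -144 41 0.0323 0.0417 | -140 42 0.0323 0.0416 | -136 41 0.0324 0.0416 | -132 40 0.0326 0.0417 | -128 40 0.0329 0.0417 | -124 39 0.0327 0.0416 | -120 40 0.0324 0.0419 | -116 41 0.0324 0.0418 | -112 39 0.0324 0.0418 | -108 37 0.0328 0.0417 | -104 39 0.0325 0.042 | -100 40 0.0324 0.0419 | -96 38 0.0327 0.0419 | -92 37 0.0329 0.0419 | -88 37 0.0329 0.042 | -84 40 0.0325 0.0423 | -80 38 0.0327 0.042 | -76 36 0.0327 0.0418 | -72 36 0.0332 0.0423 | -68 36 0.0329 0.0419 | -64 38 0.0326 0.0422 | -60 35 0.0328 0.0419 | -56 40 0.0329 0.0423 | -52 36 0.0331 0.0421 | -48 35 0.0329 0.0417 | -44 41 0.0327 0.0421 | -40 37 0.0328 0.0422 | -36 38 0.0328 0.0425 | -32 35
[... 201 characters left out ...]
0327 0.0417 | 92 38 0.0327 0.0419 | 96 37 0.0324 0.0421 | 100 37 0.0324 0.0415 | 104 37 0.0323 0.0415 | 108 37 0.033 0.0421 | 112 34 0.0324 0.042 | 116 37 0.0323 0.0413 | 120 39 0.0323 0.0415 | 124 34 0.0324 0.0417 | 128 38 0.0325 0.0415 | 132 35 0.0325 0.0416 | 136 42 0.0323 0.0415 | 140 36 0.0324 0.0416 | 144 39 0.0324 0.0415 | 148 35 0.0328 0.0414 | 152 41 0.032 0.0416 | 156 41 0.0321 0.0415 | 160 38 0.0322 0.0416 | 164 41 0.0324 0.0415 | 168 38 0.032 0.0416 | 172 43 0.0321 0.0418 | 176 42 0.0322 0.0414 | 
outer [ 0.538  -0.0117  0.0419] inner [ 0.5377 -0.0119  0.0327]
studs/blocks (array([-66, -60, -36, -30, -24, 114, 120, 144, 150, 156]), array([31, 19,  1, 45, 13, 33, 15,  2, 49, 22]))
```

View pics/w4.png

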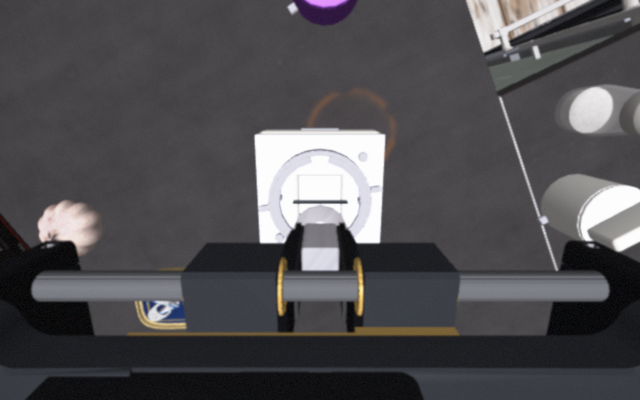

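The core hangs centred over the pocket (320,195). The slots lie on the ±19° line, with the stud at (363,156) 45° clockwise of it. I lower it.

Emit:
move_arm(
  moves="-0.0005 0 0.04 0 0 0; 0 0 0.02 0 0 0; 0 0 0.008 0 0 0; 0 0 0.006 0 0 0; 0 0 0 0 0 0",
)

```text
clock: 7.98
tcp_pos: [0.5386, -0.0118, 0.0883]
ee_rot: [-0.527, 3.097, 0.0]
wrist_force: [-0.6, 1.1, -0.7]
gripper_width: 0.018
finger_force: 30.0
```

Emit:
move_arm(
  moves="0 0 0.004 0 0 0; 0 0 0.003 0 0 0; 0 0 0 0 0 0",
)

```text
clock: 8.35
tcp_pos: [0.5384, -0.0117, 0.081]
ee_rot: [0.528, -3.097, -0.0]
wrist_force: [0.1, -0.3, -1.1]
gripper_width: 0.018
finger_force: 30.0
```

Emit:
move_arm(
  moves="0 0 0.002 0 0 0; 0 0 0 0 0 0",
)

```text
clock: 8.6
tcp_pos: [0.5386, -0.0117, 0.0803]
ee_rot: [-0.528, 3.096, -0.0]
wrist_force: [-4.6, -0.1, 13.2]
gripper_width: 0.018
finger_force: 30.0
```

Emit:
move_arm(
  moves="0 0 -0.001 0 0 0; 0 0 0 0 0 0; 0 0 0 0 0 0",
  jaw=0.64,
)

```text
clock: 8.98
tcp_pos: [0.5385, -0.0117, 0.08]
ee_rot: [0.528, -3.097, -0.0]
wrist_force: [0.2, -0.0, -0.1]
gripper_width: 0.0337
finger_force: 0.0
```

Emit:
move_arm(
  moves="0 0 -0.03 0 0 0; 0 0 -0.05 0 0 0; 0 0 -0.05 0 0 0; 0 0 -0.03 0 0 0; 0 0 0 0 0 0",
)

```text
clock: 9.6
tcp_pos: [0.5391, -0.0118, 0.242]
ee_rot: [-0.527, 3.093, -0.002]
wrist_force: [0.2, 0.1, -0.6]
gripper_width: 0.0342
finger_force: 0.0
```

```bash
python3 - <<'E'
from h import *
im,W,T=near(.5379,-.0118,.03,.09,.105); 
x,y,z=W[...,0],W[...,1],W[...,2]; r=np.hypot(x-.5379,y+.0118)
m=(r<.013)&(z>.09)&(z<.105); A=np.c_[W[m][:,:2]-[.5379,-.0118],np.ones(m.sum())]; c=np.linalg.lstsq(A,z[m],rcond=None)[0]; print('top plane tilt deg',np.degrees(c[:2]).round(2),'z',c[2].round(4))
d=(r>.045)&(r<.055)&(z>.045)&(z<.0525); print('deck z',np.median(z[d]))
S=np.load('w1.npz'); W=S['W']; P=W[(W[...,2]>.1)&(np.hypot(W[...,0]-.4716,W[...,1]-.2343)<.13)]
P=P[P[:,2]<.3]; c,s=np.cos(np.radians(51.3)),np.sin(np.radians(51.3)); q=P[:,:2]-[.4716,.2343]
ty=q@[c,s]; tx=q@[-s,c]; b=(abs(ty)<.1)&(abs(tx)<.05); print('body conflicts',b.sum(), P[b].round(2)[:5], 'ty',ty[b][:5])
E
```

```text
t 9.7 tcp [ 0.5381 -0.0116  0.2395] toolY deg 109.34 tilt [-0.03  0.01] F [ 0.2  0.3 -0.7]
352 ((537.7039184570312, -11.839591979980469), (17.917327880859375, 16.32394027709961), 19.175687789916992) [ 0.5371 -0.0121  0.097 ]
top plane tilt deg [5.37 1.95] z 0.0971
deck z 0.04945330113408
body conflicts 0 [] ty []
```

```bash
python3 - <<'E'
from h import *
im,W,T=near(.5379,-.0118,.03,.095,.105)
x,y,z=W[...,0],W[...,1],W[...,2]; r=np.hypot(x-.5379,y+.0118)
m=(r<.008)&(z>.09)&(z<.105); A=np.c_[W[m][:,:2]-[.5379,-.0118],np.ones(m.sum())]; c=np.linalg.lstsq(A,z[m],rcond=None)[0]; print(m.sum(),'tilt',np.degrees(c[:2]).round(2),'z',c[2].round(4),z[m].min(),z[m].max())
E
```

```text
t 9.8 tcp [ 0.538  -0.0116  0.2388] toolY deg 109.34 tilt [-0.12  0.02] F [-0.2  0.3 -0.5]
340 ((537.6946411132812, -12.035876274108887), (17.4509220123291, 17.25258445739746), 19.701326370239258) [ 0.5377 -0.012   0.0974]
217 tilt [ 0.42 -0.9 ] z 0.0975 0.09573469149856595 0.10011428435247272
```

The core is home and level (top at 0.0975, tilt under 1°). Now the lid.

Emit:
move_arm(
  moves="-0.0037 0.0508 0 0 0 0; -0.0037 0.0508 0 0 0 0; -0.0037 0.0508 0 0 0 0; -0.0037 0.0508 0 0 0 0; -0.0037 0.0508 0 0 0 0",
)

```text
clock: 10.42
tcp_pos: [0.471, 0.2355, 0.239]
ee_rot: [0.527, -3.095, 0.0]
wrist_force: [-0.0, -0.4, -1.4]
gripper_width: 0.0343
finger_force: 0.0
```

Emit:
move_arm(
  moves="0 0 0 0 0 9.7; 0 0 0.01 0 0 9.7; 0 0 0.015 0 0 9.7; 0 0 0.015 0 0 9.7; 0 0 0.01 0 0 9.7",
)

```text
clock: 11.05
tcp_pos: [0.4713, 0.2339, 0.1883]
ee_rot: [-0.799, -3.036, 0.002]
wrist_force: [0.8, 0.4, -0.7]
gripper_width: 0.0344
finger_force: 0.0
```

Emit:
move_arm(
  moves="0 0 0.01 0 0 9.5; 0 0 0 0 0 0",
)

```text
clock: 11.3
tcp_pos: [0.4712, 0.2339, 0.1786]
ee_rot: [-1.038, -2.963, 0.003]
wrist_force: [0.8, 0.2, -0.3]
gripper_width: 0.0342
finger_force: 0.0
```

```bash
python3 - <<'E'
from h import *
im,W,T=near(.4716,.2343,.05,.077,.092); save(im,'w5.png')
x,y,z=W[...,0],W[...,1],W[...,2]; m=(np.hypot(x-.4716,y-.2343)<.05)&(z>.05)&(z<.06); print(cv2.minEnclosingCircle((W[m][:,:2]*1000).astype(np.float32)))
E
```

```text
t 11.4 tcp [0.4717 0.2341 0.1797] toolY deg 51.55 tilt [-0.06 -0.02] F [-0.  -0.7  0.2]
907 ((471.4085998535156, 234.56280517578125), (11.758610725402832, 51.416259765625), 51.31968307495117) [0.4706 0.2351 0.0827]
((471.40692138671875, 234.3504180908203), 29.995616912841797)
```

Emit:
move_arm(
  moves="0 0 0.04 0 0 0; 0 0 0.04 0 0 0; 0 0 0.02 0 0 0; 0 0 0.009 0 0 0; 0 0 0 0 0 0",
)

```text
clock: 12.02
tcp_pos: [0.4719, 0.2342, 0.0712]
ee_rot: [-1.038, -2.965, 0.0]
wrist_force: [0.3, -0.1, 0.1]
gripper_width: 0.0339
finger_force: 0.0
```

Emit:
move_arm(
  moves="0 0 0 0 0 0; 0 0 0 0 0 0; 0 0 0 0 0 0; 0 0 0 0 0 0",
  jaw=1,
  squeeze=40,
)

```text
clock: 12.52
tcp_pos: [0.472, 0.2342, 0.0715]
ee_rot: [1.04, 2.964, 0.001]
wrist_force: [-0.5, 0.2, 3.5]
gripper_width: 0.0116
finger_force: 40.0
```

Emit:
move_arm(
  moves="0 0 -0.04 0 0 0; 0 0 -0.04 0 0 0; 0 0 -0.04 0 0 0; 0 0 0 0 0 0",
)

```text
clock: 13.02
tcp_pos: [0.4726, 0.2344, 0.1936]
ee_rot: [1.038, 2.961, 0.005]
wrist_force: [-0.2, 0.2, -2.4]
gripper_width: 0.0117
finger_force: 40.0
```

```bash
python3 - <<'E'
from h import *
im,W,T=near(.4716,.2343,.05,.2,.22,name='w6.png'); np.savez('w6.npz',W=W)
P=T[:3,3]; L=(W-P)@T[:3,:3]; 
for a in np.arange(-.02,.09,.01):
    m=(abs(L[...,0])<.05)&(abs(L[...,1])<.05)&(L[...,2]>=a)&(L[...,2]<a+.01); k=L[m]
    if len(k): print(round(a,3),len(k),k.min(0).round(4),k.max(0).round(4))
E
```

```text
t 13.125 tcp [0.4714 0.234  0.1907] toolY deg 51.34 tilt [-0.02 -0.  ] F [-0.3 -0.7 -1.8]
2051 ((469.084228515625, 233.04281616210938), (27.091970443725586, 50.8845329284668), 36.899227142333984) [0.4641 0.2405 0.2047]
-0.02 1774 [-0.0254 -0.0137 -0.0199] [ 0.0261  0.0145 -0.01  ]
-0.01 373 [-0.0061 -0.0129 -0.01  ] [ 0.0264  0.014  -0.    ]
0.0 209 [ 0.0101 -0.0098  0.0001] [0.0266 0.0123 0.0099]
0.01 3032 [-0.002  -0.0295  0.0101] [0.03   0.0305 0.02  ]
0.02 321 [ 0.0095 -0.0272  0.02  ] [0.0301 0.0289 0.0299]
0.03 244 [ 0.009  -0.0281  0.0301] [0.0302 0.0289 0.0399]
0.04 230 [ 0.0103 -0.0275  0.04  ] [0.0302 0.0276 0.05  ]
0.05 190 [ 0.0101 -0.0234  0.05  ] [0.0302 0.0286 0.06  ]
0.06 231 [ 0.0094 -0.0279  0.0601] [0.0362 0.0243 0.0691]
```

View pics/w6.png

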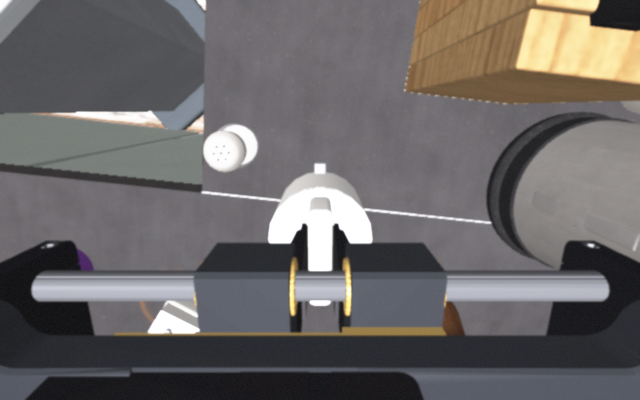

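The lid is held level, with its pin at (320,168) in line with the bar. I carry it over the grinder.

Emit:
move_arm(
  moves="-0.0411 -0.0301 -0.002 0 0 0; -0.0411 -0.0301 -0.002 0 0 0; -0.0411 -0.0301 -0.002 0 0 0; -0.0411 -0.0301 -0.002 0 0 0; -0.0411 -0.0301 -0.002 0 0 0",
)

```text
clock: 13.75
tcp_pos: [0.5379, -0.0134, 0.1995]
ee_rot: [-1.039, -2.962, 0.001]
wrist_force: [0.6, 0.5, -1.5]
gripper_width: 0.0118
finger_force: 40.0
```

Emit:
move_arm(
  moves="0 0 0 0 0 -9.7; 0 0 0 0 0 -9.7; 0 0 0 0 0 -9.7; 0 0 0 0 0 -9.7; 0 0 0 0 0 -9.6",
)

```text
clock: 14.38
tcp_pos: [0.5376, -0.0117, 0.1993]
ee_rot: [0.275, -3.126, -0.001]
wrist_force: [-0.5, -0.9, -1.1]
gripper_width: 0.0119
finger_force: 40.0
```

Emit:
move_arm(
  moves="0 0 0 0 0 -9.5; 0 0 0 0 0 0",
)

```text
clock: 14.62
tcp_pos: [0.5377, -0.0117, 0.1996]
ee_rot: [0.523, -3.095, -0.001]
wrist_force: [-0.8, 0.0, -1.2]
gripper_width: 0.0121
finger_force: 40.0
```

```bash
python3 - <<'E'
from h import *
im,W,T=near(.5379,-.0118,.09,.045,.0525,name='w7.png')
P=T[:3,3]; L=(W-P)@T[:3,:3]
m=(abs(L[...,0])<.045)&(abs(L[...,1])<.045)&(L[...,2]>=.03)&(L[...,2]<.069); k=L[m]; print(k.min(0).round(4),k.max(0).round(4))
x,y,z=W[...,0],W[...,1],W[...,2]; r=np.hypot(x-.5379,y+.0118); th=np.degrees(np.arctan2(y+.0118,x-.5379))
o=[];s=[]
for a in range(-180,180,3):
    q=(r<.05)&(z>.062)&(z<.07)&(abs(th-a)<1.5)
    if q.sum()>8: o.append(W[q][r[q].argmax(),:2]); 
    if q.sum()>4 and r[q].min()>.036: s.append(a)
print('outer',circ(np.array(o)),'slot',s)
E
```

```text
t 14.725 tcp [ 0.5379 -0.0118  0.2001] toolY deg 109.02 tilt [-0.1   0.02] F [ 0.7 -0.2 -1.8]
4544 ((538.21826171875, -11.66796875), (106.12496948242188, 106.24739074707031), 19.113319396972656) [ 0.5141 -0.0208  0.0494]
[ 0.0092 -0.0283  0.03  ] [0.0363 0.0285 0.069 ]
outer [ 0.5378 -0.0119  0.0417] slot [-168, -165, -162, -159, -156, -153, -60, -57, -54, 93, 96, 99]
```

Emit:
move_arm(
  moves="0 0 0.03 0 0 0; 0 0 0.025 0 0 0; 0 0 0.008 0 0 0; 0 0 0.005 0 0 0; 0 0 0 0 0 0",
)

```text
clock: 15.35
tcp_pos: [0.5384, -0.0118, 0.1334]
ee_rot: [-0.524, 3.097, -0.0]
wrist_force: [0.3, -0.2, -1.4]
gripper_width: 0.0119
finger_force: 40.0
```

Emit:
move_arm(
  moves="0 0 0.004 0 0 0; 0 0 0.003 0 0 0; 0 0 0 0 0 0",
)

```text
clock: 15.72
tcp_pos: [0.5382, -0.0118, 0.126]
ee_rot: [0.525, -3.097, -0.0]
wrist_force: [0.5, 0.0, -2.1]
gripper_width: 0.0119
finger_force: 40.0
```

Emit:
move_arm(
  moves="0 0 0.003 0 0 0; 0 0 0 0 0 0",
)

```text
clock: 15.98
tcp_pos: [0.5382, -0.0118, 0.1229]
ee_rot: [0.525, -3.097, -0.0]
wrist_force: [-0.2, -0.6, -0.8]
gripper_width: 0.0116
finger_force: 40.0
```

Emit:
move_arm(
  moves="0 0 0.0015 0 0 0; 0 0 0 0 0 0",
)

```text
clock: 16.23
tcp_pos: [0.5383, -0.0118, 0.1217]
ee_rot: [-0.525, 3.097, 0.0]
wrist_force: [0.1, -0.1, 0.4]
gripper_width: 0.012
finger_force: 40.0
```

Emit:
move_arm(
  moves="0 0 0.001 0 0 0; 0 0 0 0 0 0",
)

```text
clock: 16.48
tcp_pos: [0.5384, -0.0118, 0.1213]
ee_rot: [-0.525, 3.097, -0.0]
wrist_force: [-1.9, -0.3, 7.9]
gripper_width: 0.0115
finger_force: 40.0
```

The lid is fully down, with contact at the expected height. I twist clockwise.

Emit:
move_arm(
  moves="0 0 0 0 0 8; 0 0 0 0 0 8; 0 0 0 0 0 8; 0 0 0 0 0 8; 0 0 0 0 0 8",
  squeeze=55,
)

```text
clock: 17.1
tcp_pos: [0.5387, -0.0119, 0.1214]
ee_rot: [0.572, 3.088, -0.0]
wrist_force: [-1.0, -0.4, 7.6]
gripper_width: 0.0117
finger_force: 55.0
```

```bash
cat > bar.py <<'E'
from h import *
im,W,T=near(.5379,-.0118,.03,.125,.1303)
print(observe()['torque'].round(3),observe()['gripper_width'])
S=W; P=T[:3,3]; L=(W-P)@T[:3,:3]
for zc in [(-.0143,-.009),(-.009,.0),(0,.008)]:
    m=(L[...,0]>.011)&(L[...,0]<.03)&(abs(L[...,1])<.008)&(L[...,2]>zc[0])&(L[...,2]<zc[1]); k=L[m]
    if len(k)>10: print(zc,len(k),k.min(0).round(4),k.max(0).round(4),'y med by x',[(round(a,3),np.median(k[(k[:,0]>a)&(k[:,0]<a+.004),1]).round(4)) for a in (.012,.016,.02)])
for c in ['scene','side']:
    im,d,K,C=frame(c); w=cloud(d,K,C); x,y,z=w[...,0],w[...,1],w[...,2]
    for lo,hi in [((.099,.104))and(.102,.108)]:
        m=(np.hypot(x-.5379,y+.0118)<.045)&(z>lo)&(z<hi); print(c,'lidtop z',m.sum(),np.median(z[m]) if m.any() else '')
E
python3 bar.py
```

```text
t 17.2 tcp [ 0.5387 -0.0119  0.1214] toolY deg 69.02 tilt [ 0.09 -0.01] F [-0.9  0.   7.1]
233 ((528.9126586914062, -8.475536346435547), (24.591629028320312, 32.82746887207031), 45.736412048339844) [ 0.5239 -0.0057  0.1279]
[-0.101  0.195 -0.095] 0.01117066970659582
(-0.0143, -0.009) 727 [ 0.011  -0.0077 -0.0138] [ 0.0264  0.0079 -0.009 ] y med by x [(0.012, np.float64(0.0001)), (0.016, np.float64(0.0004)), (0.02, np.float64(0.0006))]
(-0.009, 0.0) 161 [ 0.0111 -0.008  -0.009 ] [ 0.0266  0.008  -0.    ] y med by x [(0.012, np.float64(-0.0073)), (0.016, np.float64(0.0003)), (0.02, np.float64(0.0061))]
(0, 0.008) 108 [ 0.0118 -0.008   0.    ] [0.0266 0.008  0.008 ] y med by x [(0.012, np.float64(-0.0074)), (0.016, np.float64(nan)), (0.02, np.float64(0.0004))]
scene lidtop z 117 0.10485077354445638
side lidtop z 168 0.10460825811618468
  return _methods._mean(a, axis=axis, dtype=dtype,
  ret = ret.dtype.type(ret / rcount)
```

Emit:
move_arm(
  moves="0 0 0 0 0 2.5; 0 0 0 0 0 2.3; 0 0 0 0 0 0; 0 0 0 0 0 0",
)

```text
clock: 17.8
tcp_pos: [0.5387, -0.0119, 0.1214]
ee_rot: [0.695, 3.062, 0.0]
wrist_force: [-0.9, -0.4, 7.2]
gripper_width: 0.0116
finger_force: 55.0
```

```bash
python3 - <<'E'
from h import *
im,W,T=near(.5379,-.0118,.09,.0475,.0525,name='w8.png'); print(observe()['torque'].round(3),observe()['finger_force'])
x,y,z=W[...,0],W[...,1],W[...,2]; P=T[:3,3]; L=(W-P)@T[:3,:3]
# bar orientation: top edge lines of the bar's free end
m=(L[...,0]>.012)&(L[...,0]<.03)&(abs(L[...,1])<.0075)&(L[...,2]>-.0145)&(L[...,2]<-.011); k=L[m]
c=[(a,(k[(k[:,0]>a)&(k[:,0]<a+.002),1].max()+k[(k[:,0]>a)&(k[:,0]<a+.002),1].min())/2) for a in np.arange(.012,.024,.002)]
print(len(k),np.round(c,4))
r=np.hypot(x-.5379,y+.0118); st=(r>.044)&(r<.056)&(z>.0535)&(z<.06); th=np.degrees(np.arctan2(y+.0118,x-.5379))
for a0 in (154,-26): 
    q=st&(abs(th-a0)<8); print('stud',a0,q.sum(),W[q].mean(0).round(4) if q.any() else '', th[q].mean() if q.any() else '')
lt=(np.hypot(x-.5379,y+.0118)<.031)&(z>.102)&(z<.108); print('lid top z',np.median(z[lt]))
b=cv2.resize(im[110:260,230:410],None,fx=4,fy=4); save(b,'w8c.png')
E
```

```text
t 17.9 tcp [ 0.5387 -0.0119  0.1214] toolY deg 64.45 tilt [ 0.08 -0.01] F [-0.6 -0.7  7.4]
7264 ((538.183349609375, -11.605941772460938), (106.36138153076172, 106.29151153564453), 19.173730850219727) [ 0.5169 -0.0025  0.0495]
[-0.138  0.28  -0.038] 55.00257074832916
430 [[ 0.012  -0.001 ]
 [ 0.014   0.0001]
 [ 0.016  -0.0001]
 [ 0.018   0.0002]
 [ 0.02    0.0002]
 [ 0.022  -0.0001]]
stud 154 101 [0.4928 0.0103 0.0553] 153.8367848845858
stud -26 0  
lid top z 0.10496291468215768
```

View pics/w8c.png

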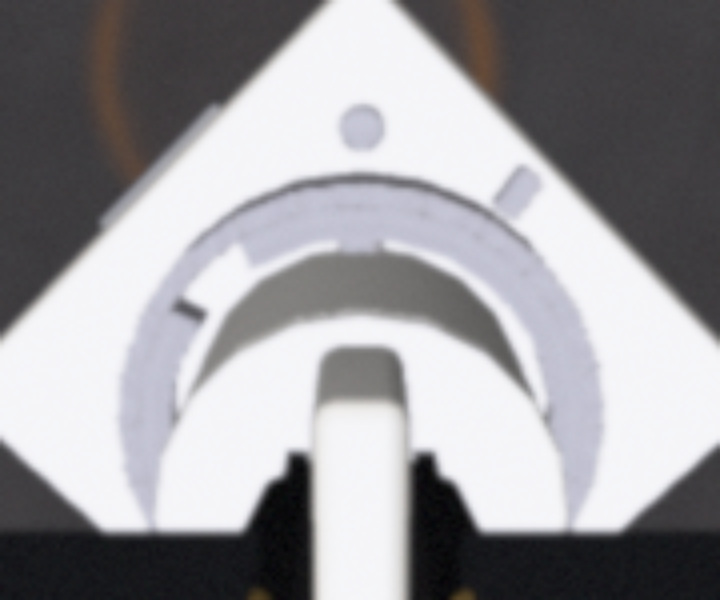

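The bar at (360,450) points straight at the round stud (362,127). The pin (362,245) has left the slot and sits under the lip, and the square block (518,190) is still well ahead. I hand it in.

```bash
python3 -c "
from plant import order; print(order.job_done())"
```

```text
the job is handed in; nothing more can be done
None
```

I handed the job in at about 18 s: the core is home and level in the pocket, and the lid is fully down, twisted clockwise so its bar points at the round studs (within about 0.5°), still gripped and short of the lock.

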